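# Butt a frame tube up to the rail in a welding fixture and lock the toggle clamp

### The job

Lay the loose long square tube on the two free rests of the welding fixture, flat against both side locators, and press its end firmly home against the cross rail so that no gap is left to weld. The rail is already set and must not shift: it slips in its clamp if shoved hard, so feel for the touch. Then swing the handle of the open toggle clamp outward and down, past dead centre until it is fully locked on the tube, and leave the other things on the bench alone.

Things in the scene. Friction and masses are not known exactly. Their poses are not given: they have to be found in the camera images.
- tube: the loose long square steel tube, 240 x 30 x 30 mm, 0.43 kg, open ends; origin at the centre of its underside, x along its length, z up; both ends and all four sides are alike
- tube_mid (a point): the middle of that tube (centre of length and section), axes as tube
- fixture: welding fixture: dark steel plate fixed to the bench, 12 mm thick, from x -145 to 275 and y -70 to 200 mm; origin on the bench under the middle of the empty tube seat, z up. The seat runs along x, the cross rail closes it at +x, the open toggle clamp stands beside it on the +y side at x -80 mm. A second toggle clamp, locked on the rail from its +x side at y 125 mm, stays so
- seat (a point): fixed point of the fixture, axes as the fixture: where the middle of a seated tube lies across and in height (y 0, 39 mm above the bench); along x the rail decides. Two rests under the seat, at x -80 and +80 mm, 24 mm long in x, y -30 to 26 mm, tops 24 mm above the bench. Between x -65 and +65 mm both sides are open for fingers
- locators (a point): fixed point in the plane of the side locators' faces, 15 mm to +y of seat; axes as the fixture. The locators are two blocks at x -80 and +80 mm, 24 mm long in x, 14 mm thick, 42 mm tall above the bench, faces looking to -y
- rail_mark (a point): scribed mark on the plate top, fixed to the fixture, under the rail's nominal near face (x 120 mm). The cross rail is a square tube 220 x 30 x 30 mm along the fixture's y (y -15 to 205 mm), as high as a seated tube. Its face towards the seat (-x) is set anywhere within 12 mm of this mark; its pose is NOT reported: feel for it. It slips along x if pushed with over about 9 N
- clamp_handle (a joint): handle angle of the toggle clamp, rad: 0 open (upright), grows as it swings outward (fixture's +y) and down, 1.536 at its locked stop, nearly level pointing +y. The arm comes down with it; the pad meets a seated tube at about 1.22, then the handle resists with up to about 5 N at the grip until dead centre at 1.44, beyond which it snaps to the stop and holds; let go earlier, it comes undone
- clamp_grip (a point): centre of the black grip sleeve of that handle, 113 mm from the hinge; the sleeve is 22 mm wide along the hinge (the fixture's x), 17 mm thick and 85 mm long, ending 43 mm beyond this point. Open, it is about 175 mm above the bench; locked, about 70 mm
- clamp_pivot (a point): on the handle's hinge line, which runs along the fixture's x, 62 mm above the bench, at x -80, y 125 mm of the fixture; axes as the fixture
- clamp_pad: the round rubber pad, 18 mm across, on the spindle at the end of the clamp's arm; it gives by some mm. Origin at the centre of its pressing face. Locked, it presses from above with about 18 N on the tube over the rest at x -80 mm of the fixture
- offcut: short square tube offcut, 110 x 30 x 30 mm, not wanted; origin at the centre of its underside, z up
- hammer: hammer lying on the bench, about 260 mm long, leave alone; origin under its middle, x along the handle
- square: try square, wood stock 120 mm and steel blade 170 mm, lying on the bench, leave alone; origin at the middle of the stock's underside
- spray_can: standing spray can, 66 mm across, 170 mm tall, leave alone; origin at the centre of its base, z up

How it is judged:
By the outcome, as a careful person would: the job done as asked, in the order asked, and still so for the second after the job is handed in, with the robot touching nothing.
It also fails if it takes over 72 s, if anything falls off the work surface, if the arm or the gripper's body presses on something with over 40 N, if the wrist force passes 120 N, or if a joint passes its speed limit or range.

### The arm

A 6-joint arm with a two-finger parallel gripper is mounted at the origin on the work surface. World frame = base frame: x ahead of the robot, y to its left, z up, the work surface at z = 0. Lengths are in mm, angles in rad, forces in N, time in s.
With the tool pointing down it reaches from about 325 to 850 mm from the base axis. Payload 15.5 kg.
Tool frame: the origin (TCP) lies at the very end of the fingers, on their centre line; the grasp point (between the pads) lies 19 mm behind it; z points along the fingers, y is the line along which they close (so a half turn about z gives the same grasp; the last joint's range is limited). The gripper opens to 91 mm and grips with 3 to 60 N. Pads are 32 mm wide; open, the fingers measure 118 mm over their backs; the gripper's body (76 mm by 178 mm) begins 60 mm behind the grasp point.
Start: joints at [1.052, 0.494, 1.345, -0, 1.302, -0.096], TCP at [256.443, 569.968, 180.815] pointing down, gripper open.
Joint ranges: [-2.91, 2.91], [-0.82, 2.16], [0.22, 2.67], [-1.22, 4.37], [0.12, 2.79], [-3.08, 3.08]. Speed limits (rad/s): [1.89, 1.89, 2.57, 3.01, 3.01, 3.01].

### API

Orientations are given as a unit quaternion [x, y, z, w].
In Python, from cell import observe, read_camera, hand_in, find_in, trace, pinpoint gives the robot as it stands.
- The arm moves only by the tool carry_out, never from a script. Its argument "steps" is a list of rows, each a list of 2 entries, a list of its own where there are three numbers: the shift along the world's x, y, z in m, then the turn about the world's z in rad. In form: [[[tx, ty, tz], twist], ...]. A call has 1 to 10 rows; each row shifts and turns the commanded pose from where the row before left it; what a row does not reach is not made up. A row lasts 1/10 s, in which the tool goes at most 50 mm and 8.59 degrees, less where a joint would pass 70% of its speed; a pose out of reach is approached as far as the arm can. A call is refused whole if a number of a shift passes 0.05 or a number of a turn 0.15, either way. A call with a gripper value outside its range is refused whole. "jaw" is the finger opening in m, from 0 to 0.0912, set as the call begins (left out, the last holds). The fingers move at their own pace and stop on an object; "newtons" is the grip in N (left out, the last holds). Time passes only in rows, so rows that do not move let the fingers close. It gives the time, the measured TCP pose, the force, the opening and the grip force at its end, in the units of the state.
- observe(): the state, without advancing time (a new reading comes with each control period).
- read_camera(name): name is "scene" or "top" or "wrist"; returns a dict with "color" (420x560x3 uint8, red, green, blue), "z_map" (420x560 float32, mm along the optical axis (not along the pixel's ray), 0 where there is no reading), "camera_matrix" (3x3 intrinsics, pixels), "distortion" ([k1, k2, p1, p2, k3] as OpenCV has them; the pictures are not rectified), "view" (4x4, takes a point from world to camera coordinates). Camera axes: x right, y down, z forward; pixel columns grow to the right and rows downward; lengths in mm; the calibration is good to about 2 mm. A picture is of the moment at which its call begins.
- hand_in(): hands the job in; it is judged then, once.
Trained networks look in the newest picture that a camera, given by its name, has taken for a name from the list of things; names that differ only in an ending like _2 or _b are one class to them, and where a whole thing is asked for, a point or a joint stands for the part that bears it (a point fixed in the world has none). Each returns a list of dicts, best first, with "conf" (0 to 1); they miss things now and then, are a little off and sometimes report something else, mostly with a low value. They report only what shows in the picture. A call takes as long as a camera call.
- find_in(camera, query): "box" ([left, top, right, bottom] in pixels, round what is visible of it).
- trace(camera, query): "mask" (420x560 bool, what is visible of it) and "box" ([left, top, right, bottom] in pixels, round what is visible of it).
- pinpoint(camera, query): "centre" ([row, column] in pixels: a listed point, or the origin of a listed thing).
The state is a dict: "time": time; "qpos": joint angles; "dq": joint speeds; "tau": joint torques, N m; "ee_pos": TCP position; "ee_rot": TCP orientation; "contact_force": force on the tool from outside, world axes, zero at the start; "ft_torque": the same for the moment, N m; "grip_width": opening from 0.0 (shut) to 1.0 (fully open); "finger_force": force on a finger pad.
Only numpy, scipy, OpenCV 4.12 (cv2) and the standard library are available. Lean on these libraries where they do the work, as an engineer would, in place of code of your own. Each camera call takes 0.05 s, during which the arm holds its last target. There are 200 camera calls.

## Working session

There is one attempt and no reset: what is moved stays moved. The work goes in short steps, Python scripts to look and compute and a tool call to move; the robot and the scene stay as the last step left them, time stands still between calls to the robot, and variables do not carry over. Pictures are saved under pics/ and viewed, at most 10 in all, crops included, and the job is handed in when it is done.

Besides the shell and the picture viewer there is one more tool, called after "Emit:" in YAML: its name, and indented under it one key for each argument. carry_out: Moves the arm, as the interface text tells. Its arguments: {"type":"object","properties":{"steps":{"type":"array"},"jaw":{"type":"number"},"newtons":{"type":"number"}},"required":["steps"]}

```bash
mkdir -p pics
cat > h.py <<'E'
import numpy as np, cv2
from cell import *
def cam(n,save=None):
    c=read_camera(n)
    if save: cv2.imwrite(f'pics/{save}.png',c['color'][:,:,::-1])
    return c
def world(c,uv,z=None,depth=None):
    """pixel (u,v) -> world, on plane z or by depth"""
    K,d=np.array(c['camera_matrix']),np.array(c['distortion'])
    p=cv2.undistortPoints(np.array(uv,float).reshape(-1,1,2),K,d).reshape(-1,2)
    r=np.c_[p,np.ones(len(p))]; V=np.array(c['view']);R,t=V[:3,:3],V[:3,3]
    o=-R.T@t; rw=r@R
    s=(z-o[2])/rw[:,2] if z is not None else np.asarray(depth)
    return o+rw*np.reshape(s,(-1,1))
def cloud(c):
    m=np.argwhere(c['z_map']>0)
    return m, world(c,m[:,::-1],depth=c['z_map'][m[:,0],m[:,1]])
def mcloud(c,mask):
    m=np.argwhere(mask&(c['z_map']>0))
    return world(c,m[:,::-1],depth=c['z_map'][m[:,0],m[:,1]])
E
python3 - <<'E'
from h import *
print(observe())
cs={n:cam(n,n+'0') for n in ('top','scene')}
for n in cs:
    print(n,np.round(np.array(cs[n]['view']),2).tolist())
    for q in ['tube','fixture','seat','locators','rail_mark','clamp_grip','clamp_pivot','clamp_pad','offcut','hammer','square','spray_can']:
        r=pinpoint(n,q); print(n,q,[(np.round(x['centre']).tolist(),round(x['conf'],2)) for x in r[:3]])
E
cd pics && python3 -c "
import cv2;print(cv2.imread('top0.png').shape)"
```

```text
{'time': 0.0, 'qpos': array([ 1.05248818e+00,  4.94166553e-01,  1.34612231e+00, -1.86728724e-05,
        1.30245598e+00, -9.54898012e-02]), 'dq': array([-4.24625384e-04,  7.36601692e-04,  1.01430036e-03, -1.76551238e-03,
       -2.39861272e-04, -7.04995631e-05]), 'tau': array([-8.18894652e-03, -8.78832150e+01, -3.81844926e+01,  7.02751195e-02,
        5.31477621e-02, -4.15863440e-05]), 'ee_pos': array([256.25697182, 569.61342608, 180.25159884]), 'ee_rot': array([ 2.09835446e-01,  9.77736546e-01, -5.51896638e-04, -1.65460424e-04]), 'contact_force': array([0.38148572, 0.62858309, 0.33223745]), 'ft_torque': array([-0.01139626,  0.01236347, -0.01445875]), 'finger_force': 0.0, 'grip_width': 1.0006804674437217}
top [[0.02, -1.0, 0.03, -67.14], [-1.0, -0.02, -0.07, 524.11], [0.07, -0.02, -1.0, 1477.59], [0.0, 0.0, 0.0, 1.0]]
top tube [([215.0, 349.0], 0.75)]
top fixture [([200.0, 254.0], 0.72), ([212.0, 348.0], 0.3)]
top seat [([206.0, 252.0], 0.66)]
top locators [([198.0, 246.0], 0.95)]
top rail_mark [([167.0, 261.0], 0.69)]
top clamp_grip [([217.0, 205.0], 0.47)]
top clamp_pivot [([219.0,
[... 249 characters left out ...]
0, 439.18], [0.53, 0.6, -0.6, -179.86], [-0.39, -0.45, -0.8, 1487.15], [0.0, 0.0, 0.0, 1.0]]
scene tube [([189.0, 238.0], 0.56), ([370.0, 341.0], 0.26)]
scene fixture [([251.0, 292.0], 0.76), ([217.0, 195.0], 0.38)]
scene seat [([246.0, 288.0], 0.68), ([295.0, 441.0], 0.57)]
scene locators [([244.0, 295.0], 0.79)]
scene rail_mark [([266.0, 261.0], 0.81), ([230.0, 326.0], 0.75)]
scene clamp_grip [([241.0, 342.0], 0.55)]
scene clamp_pivot []
scene clamp_pad [([229.0, 326.0], 0.55)]
scene offcut [([221.0, 192.0], 0.9)]
scene hammer [([159.0, 197.0], 0.92)]
scene square [([366.0, 343.0], 0.65), ([296.0, 441.0], 0.59)]
scene spray_can [([370.0, 344.0], 0.81), ([266.0, 260.0], 0.49)]
(420, 560, 3)
```

View pics/top0.png

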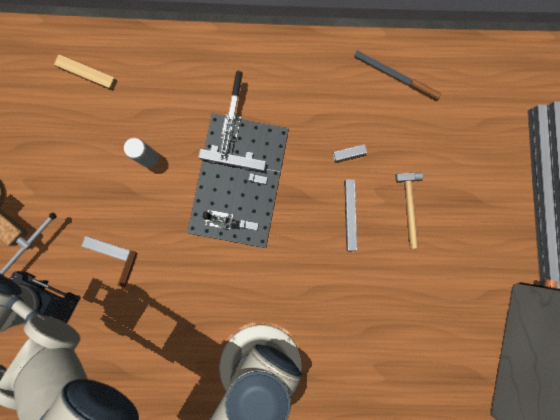

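View pics/scene0.png

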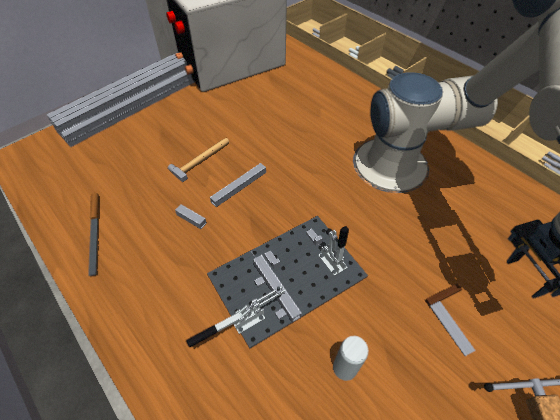

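The top view shows the fixture with corners at about (212,114), (288,127), (268,247) and (189,235). The rail is at (232,158), the open clamp at (225,220), the loose tube at (350,215) and the offcut at (350,153). In the scene view the open clamp's black handle is upright at (342,237). Next I'll measure positions from depth.

```bash
cat > m1.py <<'E'
from h import *
c=cam('top'); m,P=cloud(c)
def rect(sel,nm):
    Q=P[sel]; 
    r=cv2.minAreaRect(Q[:,:2].astype(np.float32)); print(nm,len(Q),np.round(r[0],1),np.round(r[1],1),round(r[2],2),'z',np.round(np.percentile(Q[:,2],[5,50,95]),1)); return r
def box(l,t,r,b): return (m[:,1]>l)&(m[:,1]<r)&(m[:,0]>t)&(m[:,0]<b)
z=P[:,2]
print('bench',np.median(z[box(300,250,400,300)]))
rect(box(338,172,362,258)&(z>20)&(z<40),'tube')
rect(box(180,105,295,255)&(z>6)&(z<18),'plate')
rect(box(190,140,275,175)&(z>48)&(z<60),'rail')
q=box(180,105,295,255)
# fixture estimate from plate rect
for n in ['tube','fixture']:
    for r in trace('top',n)[:2]:
        Q=mcloud(c,r['mask']); rr=cv2.minAreaRect(Q[:,:2].astype(np.float32)); print(n,round(r['conf'],2),r['box'],np.round(rr[0],1),np.round(rr[1],1),rr[2],np.median(Q[:,2]))
for nm,(v,u),zz in [('seat',(206,252),39),('loc',(198,246),39),('mark',(167,261),12),('pivot',(219,211),62),('grip',(217,205),175)]:
    print(nm,np.round(world(c,[u,v],z=zz),1))
E
python3 m1.py
```

```text
bench -0.11985621770293164
tube 658 [ 512.8 -290.2] [237.9  31.8] 2.06 z [23.6 30.  35.4]
plate 7786 [624.3  96.9] [510.8 388.6] 1.14 z [ 7.  12.2 16.9]
rail 545 [684.8 113.1] [218.7  32.3] 80.91 z [49.7 54.3 58.5]
tube 0.74 [342.3, 177.4, 353.2, 248.5] [ 514.1 -291.9] [240.4  38.2] 3.1842617988586426 29.524258523652065
seat [[530.5  43.2  39. ]]
loc [[556.9  64.   39. ]]
mark [[667.4  17.   12. ]]
pivot [[483.  175.1  62. ]]
grip [[483.3 178.2 175. ]]
```

Emit:
carry_out:
  steps:
    - [[0.005,-0.01,0.045],0.04]
    - [[0.01,-0.015,0.045],0.05]
    - [[0.015,-0.025,0.04],0.05]
    - [[0.02,-0.035,0.03],0.05]
    - [[0.02,-0.045,0.02],0.05]
    - [[0.02,-0.045,0.01],0.05]
    - [[0.02,-0.045,0],0.05]
    - [[0.02,-0.045,0],0.05]
    - [[0.02,-0.045,0],0.05]
    - [[0.02,-0.045,0],0]

```text
time: 2.45
ee_pos: [425.4, 216.2, 369.7]
ee_rot: [-0.01, 1.0, 0.0, 0.0]
contact_force: [0.4, 0.4, 0.3]
grip_width: 1.001
finger_force: 0.0
```

Emit:
carry_out:
  steps:
    - [[0.02,-0.045,0],0]
    - [[0.02,-0.045,0],0]
    - [[0.02,-0.04,0],0]
    - [[0.02,-0.03,0],0]
    - [[0.01,-0.02,0],0]
    - [[0,0,0],0]
    - [[0,0,0],0]

```text
time: 3.15
ee_pos: [514.9, 37.9, 369.3]
ee_rot: [-0.008, 1.0, 0.0, -0.0]
contact_force: [0.2, -0.5, -1.0]
grip_width: 0.998
finger_force: 0.0
```

Run:
```python
from h import *
s=observe(); print(s['time'],s['ee_pos'],s['ee_rot'],s['contact_force'])
c=cam('wrist','w1'); print(np.round(c['view'],3).tolist(), np.round(c['distortion'],3))
for q in ['seat','locators','rail_mark','clamp_pivot','clamp_grip','clamp_pad','fixture']:
    r=pinpoint('wrist',q); print(q,[(np.round(x['centre'],1).tolist(),round(x['conf'],2)) for x in r[:2]])
```

```text
3.15 [514.94657044  37.91299518 369.31760188] [-8.10840179e-03  9.99967107e-01  1.04202052e-04 -1.67214629e-04] [ 0.1540524  -0.4780214  -1.02191358]
[[-0.016, 1.0, 0.0, -29.501], [0.96, 0.015, 0.281, -579.399], [0.281, 0.005, -0.96, 427.854], [0.0, 0.0, 0.0, 1.0]] [0.029 0.    0.    0.    0.   ]
seat [([188.7, 278.7], 0.86)]
locators [([189.0, 287.3], 0.87), ([186.9, 275.3], 0.18)]
rail_mark [([250.7, 266.6], 0.8)]
clamp_pivot []
clamp_grip [([161.2, 397.4], 0.59)]
clamp_pad [([147.3, 336.0], 0.67)]
fixture [([178.2, 277.4], 0.62), ([279.7, 94.1], 0.59)]
```

View pics/w1.png

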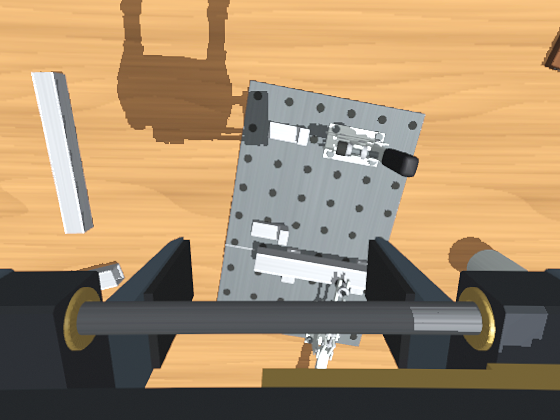

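The wrist view shows the plate with corners near (250,82) and (424,115). The rests and locators are at (290,133) and (268,233), the rail is at (310,268), and the open clamp's grip is at (400,162). The tube is at (62,150). I'll fit the fixture and tube poses from this depth map.

```bash
cat > m2.py <<'E'
from h import *
c=cam('wrist'); m,P=cloud(c)
ok=(m[:,0]<300); m,P=m[ok],P[ok]
print('bench z',np.percentile(P[(m[:,1]<200)&(m[:,0]<60)][:,2],[5,50,95]))
def line(pts,it=4):
    for _ in range(it):
        v=cv2.fitLine(pts.astype(np.float32),cv2.DIST_HUBER,0,.01,.01).ravel()
        d=np.abs((pts[:,0]-v[2])*v[1]-(pts[:,1]-v[3])*v[0]); pts=pts[d<max(2,2*np.median(d))]
    return v,np.median(d),len(pts)
th=np.radians(-9.1); o=np.array([530.5,43.2])
for k in range(3):
    R=np.array([[np.cos(th),-np.sin(th)],[np.sin(th),np.cos(th)]])
    L=(P[:,:2]-o)@R; z=P[:,2]
    pl=(z>7)&(np.abs(L[:,0]-65)<230)&(np.abs(L[:,1]-65)<150)
    A,Lz=L[pl],z[pl]
    e1=np.array([A[(A[:,0]//4==b)][A[A[:,0]//4==b][:,1].argmin()] for b in range(-32,25) if (A[:,0]//4==b).sum()>5])
    e2=np.array([A[(A[:,1]//4==b)][A[A[:,1]//4==b][:,0].argmin()] for b in range(-14,45) if (A[:,1]//4==b).sum()>5])
    v1,d1,n1=line(e1); v2,d2,n2=line(e2)
    a1=np.arctan(v1[1]/v1[0]); a2=-np.arctan(v2[0]/v2[1])
    y0=v1[3]-v1[1]/v1[0]*v1[2]; x0=v2[2]-v2[0]/v2[1]*v2[3]
    print('angles',a1,a2,'y-edge',y0,'x-edge',x0,d1,d2,n1,n2)
    th+=a1; o=o+R@np.array([x0+145,y0+70])
print('fixture o',o,'yaw',th)
R=np.array([[np.cos(th),-np.sin(th)],[np.sin(th),np.cos(th)]]); L=(P[:,:2]-o)@R; z=P[:,2]
def ext(s,nm):
    Q=L[s]; print(nm,s.sum(),'x',np.round(np.percentile(Q[:,0],[1,50,99]),1),'y',np.round(np.percentile(Q[:,1],[1,50,99]),1),'z',np.round(np.median(z[s]),1))
near=lambda x,y,r:(np.abs(L[:,0]-x)<r)&(np.abs(L[:,1]-y)<r)
for sx in (-80,80):
    ext(near(sx,0,35)&(z>19)&(z<29),f'rest{sx}'); ext(near(sx,22,25)&(z>36)&(z<48),f'loc{sx}')
rl=(z>50)&(z<58)&(np.abs(L[:,0]-135)<40)&(L[:,1]>-40)&(L[:,1]<80); ext(rl,'rail')
A=L[rl]; e=np.array([A[A[:,1]//4==b][A[A[:,1]//4==b][:,0].argmin()] for b in range(-3,19) if (A[:,1]//4==b).sum()>3]); v,d,n=line(e); print('rail near edge x at y0',v[2]-v[0]/v[1]*v[3],'slope',v[0]/v[1],d,n)
h=near(-80,140,70)&(z>70); ext(h,'clamp hi'); 
for a,b in ((80,110),(110,140),(140,170),(170,200),(200,230)): ext(h&(z>a)&(z<=b),f'clamp {a}') if (h&(z>a)&(z<=b)).sum() else 0
t=(P[:,2]>24)&(P[:,2]<36)&(np.abs(P[:,0]-513)<160)&(np.abs(P[:,1]+290)<60)
r=cv2.minAreaRect(P[t][:,:2].astype(np.float32)); print('tube',t.sum(),r,np.median(P[t][:,2]))
np.savez('fx.npz',o=o,th=th)
E
python3 m2.py
```

```text
bench z [-1.84468684 -0.16099996  1.54860119]
angles -0.009098984 -0.008449034 y-edge -72.98382 x-edge -126.83676 0.39932275483662333 0.3314139050360638 55 59
angles 0.0014362761 0.0014011422 y-edge -70.27661 x-edge -144.96434 0.3532044500001711 0.2343634350100518 55 59
angles 0.00034168529 0.00032504005 y-edge -69.8556 x-edge -144.9389 0.3753883703785292 0.24936126751729043 55 59
fixture o [548.0358257   37.23467371] yaw -0.16614598481896536
rest-80 485 x [-92.8 -81.  -69.2] y [-30.1  -8.1  14.4] z 24.0
loc-80 159 x [-92.5 -81.4 -69.6] y [14.4 21.2 28.2] z 41.8
rest80 455 x [ 66.7  78.8 108.1] y [-30.2  -5.8  33.2] z 24.1
loc80 133 x [66.6 77.9 90.5] y [14.3 21.  27.9] z 42.0
rail 1096 x [107.1 121.8 137.4] y [-14.9  32.   79. ] z 54.1
rail near edge x at y0 107.29175 slope -0.0017175254 0.26280898474270026 22
clamp hi 1271 x [-92.  -82.4 -70.2] y [ 71.1 113.1 126.9] z 160.6
clamp 80 57 x [-89.6 -87.5 -73.1] y [ 81.6 117.5 127.1] z 97.6
clamp 110 248 x [-89.6 -81.9 -73.3] y [ 70.3  88.4 118.2] z 137.0
clamp 140 323 x [-91.9 -81.8 -71.8] y [ 70.7  98.2 122.4] z 148.6
clamp 170 175 x [-91.9 -82.9 -71.2] y [111.6 112.6 123.2] z 185.9
clamp 200 412 x [-91.8 -81.7 -70.8] y [111.1 116.4 126.5] z 216.0
tube 3657 ((511.0157470703125, -293.6924133300781), (240.5684814453125, 33.592124938964844), 2.2744929790496826) 29.88390566148655
```

Emit:
carry_out:
  steps:
    - [[0,-0.02,0],0.022]
    - [[0,-0.04,-0.01],0]
    - [[0.002,-0.045,-0.015],0]
    - [[0.002,-0.045,-0.02],0]
    - [[0.002,-0.045,-0.025],0]
    - [[0.002,-0.045,-0.03],0]
    - [[0.002,-0.04,-0.03],0]
    - [[0.001,-0.03,-0.03],0]
    - [[0.001,-0.02,-0.03],0]
    - [[0,0,0],0]

```text
time: 4.6
ee_pos: [524.9, -288.3, 178.4]
ee_rot: [-0.019, 1.0, 0.002, -0.002]
contact_force: [0.4, 1.1, 0.6]
grip_width: 1.0
finger_force: 0.0
```

Run:
```python
from h import *
s=observe(); print(s['time'],s['ee_pos'],s['ee_rot'])
c=cam('wrist','w2'); r=trace('wrist','tube')
for x in r[:2]:
    Q=mcloud(c,x['mask']); Q=Q[abs(Q[:,2]-30)<3]; rr=cv2.minAreaRect(Q[:,:2].astype(np.float32)); print(x['conf'],x['box'],rr,len(Q))
    v=cv2.fitLine(Q[:,:2].astype(np.float32),cv2.DIST_L2,0,.01,.01).ravel(); print(v, 'y at 526',v[3]+v[1]/v[0]*(526-v[2]),np.arctan(v[1]/v[0]))
```

```text
4.6 [ 524.91415252 -288.29896907  178.42087436] [-0.01850898  0.99982443  0.00153283 -0.00248554]
0.83 [255.0, 44.2, 291.5, 288.6] ((511.510986328125, -294.42236328125), (240.86477661132812, 29.964710235595703), 2.3286116123199463) 7177
[ 9.9920803e-01  3.9790377e-02  5.0029559e+02 -2.9478586e+02] y at 526 -293.76227 0.039800886
0.51 [490.6, 91.6, 556.1, 270.6] ((0.0, 0.0), (0.0, 0.0), 0.0) 0Traceback (most recent call last):
  File "<stdin>", line 6, in <module>
cv2.error: OpenCV(4.12.0) /io/opencv/modules/imgproc/src/linefit.cpp:50: error: (-215:Assertion failed) count > 0 in function 'fitLine2D_wods'
```

Emit:
carry_out:
  steps:
    - [[0.001,-0.003,-0.03],0]
    - [[0,-0.002,-0.035],0]
    - [[0,0,-0.035],0]
    - [[0,0,-0.03],0]
    - [[0,0,-0.02],0]
    - [[0,0,-0.014],0]
    - [[0,0,-0.007],0]
    - [[0,0,0],0]
    - [[0,0,0],0]

```text
time: 5.6
ee_pos: [528.6, -292.4, 12.6]
ee_rot: [-0.02, 1.0, -0.0, 0.001]
contact_force: [-0.5, -0.3, 1.0]
grip_width: 0.998
finger_force: 0.0
```

Emit:
carry_out:
  steps:
    - [[0,0,0],0]
    - [[0,0,0],0]
    - [[0,0,0],0]
    - [[0,0,0],0]
    - [[0,0,0],0]
    - [[0,0,0],0]
    - [[0,0,0],0]
    - [[0,0,0],0]
  jaw: 0.0
  newtons: 50

```text
time: 6.4
ee_pos: [527.8, -292.2, 11.5]
ee_rot: [-0.02, 1.0, 0.0, -0.0]
contact_force: [-0.2, 0.8, 1.5]
grip_width: 0.334
finger_force: 0.0
```

Emit:
carry_out:
  steps:
    - [[0,0,0],0]
    - [[0,0,0],0]
    - [[0,-0.0,-0.003],0]
    - [[0,0,-0.003],0]
    - [[0,0,0],0]
  jaw: 0.045

```text
time: 6.9
ee_pos: [527.6, -292.0, 4.9]
ee_rot: [-0.02, 1.0, 0.0, -0.0]
contact_force: [0.0, -0.2, -0.9]
grip_width: 0.496
finger_force: 0.0
```

Emit:
carry_out:
  steps:
    - [[0,0,0],0]
    - [[0,0,0],0]
    - [[0,0,0],0]
    - [[0,0,0],0]
    - [[0,0,0],0]
    - [[0,0,0],0]
  jaw: 0.0
  newtons: 50

```text
time: 7.5
ee_pos: [527.8, -292.2, 5.5]
ee_rot: [-0.02, 1.0, -0.0, 0.0]
contact_force: [0.0, 0.1, -1.1]
grip_width: 0.012
finger_force: 0.0
```

The jaws shut completely, so the tube isn't between them. I'll take a picture before moving again.

Run:
```python
from h import *
a=cam('wrist')['color']; b=cam('scene')['color']
cv2.imwrite('pics/c1.png',np.hstack([cv2.resize(a,(400,300)),cv2.resize(b[120:270,130:330],(400,300))])[:,:,::-1])
```

```text
(no output)
```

View pics/c1.png

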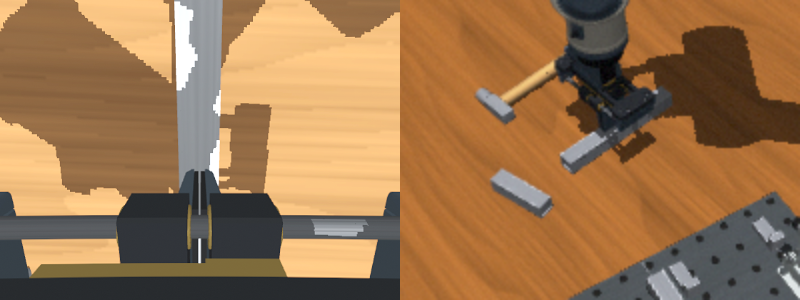

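The picture shows the fingers shut and seemingly on top of the tube, with the tips at (200,172) in the left half. I'll check the tip and tube heights in depth.

Run:
```python
from h import *
s=observe(); print(s['ee_pos'],s['grip_width'],s['finger_force'],s['contact_force'],s['qpos'])
c=cam('wrist')
m,P=cloud(c)
for v in range(150,360,15):
    u=[200,240,255,270,278,290,310,330]
    W=[world(c,[x,v],depth=[c['z_map'][v,x]])[0] for x in u]
    print(v,[tuple(np.round(w).astype(int).tolist()) for w in W])
for n in ('top','scene'):
    c=cam(n); r=trace(n,'tube')
    for x in r[:1]:
        Q=mcloud(c,x['mask']); rr=cv2.minAreaRect(Q[:,:2].astype(np.float32)); print(n,x['conf'],np.round(rr[0]),np.round(rr[1]),rr[2],np.percentile(Q[:,2],[5,50,95]))
```

```text
[ 527.85288734 -292.19109921    5.49550719] 0.0030967361046233006 0.0 [-0.31661787 -0.08575898 -0.87806286] [-6.04517887e-01  6.74552524e-01  1.56762909e+00  1.81109218e-05
  8.99364239e-01 -2.21448055e+00]
150 [(473, -341, 0), (472, -318, 0), (468, -307, 29), (468, -300, 30), (468, -296, 30), (467, -290, 29), (470, -277, 0), (470, -265, -1)]
165 [(482, -341, -1), (480, -318, 0), (476, -307, 30), (475, -299, 30), (475, -295, 32), (475, -289, 30), (479, -276, 0), (478, -264, 0)]
180 [(491, -342, -2), (490, -318, 0), (483, -307, 29), (483, -299, 30), (483, -295, 29), (483, -289, 30), (488, -276, 1), (487, -264, 1)]
195 [(500, -342, -1), (499, -318, -1), (491, -307, 30), (491, -299, 30), (491, -295, 29), (491, -288, 30), (497, -275, 0), (497, -263, 0)]
210 [(509, -342, 0), (508, -317, 0), (499, -306, 30), (499, -299, 30), (499, -294, 30), (498, -288, 31), (506, -274, 0), (506, -262, 0)]
225 [(519, -342, 1), (518, -317, 0), (508, -306, 30), (507, -298, 30), (507, -294, 30), (507, -288, 29), (516, -274, 0), (516, -261, 0)]
240 [(529, -342, 0), (528, -317, 0), (516, -306, 30), (510, -298, 
[... 484 characters left out ...]
89, -282, 131)]
300 [(490, -312, 138), (490, -303, 138), (490, -300, 138), (515, -297, 94), (552, -292, 29), (491, -292, 135), (490, -287, 137), (489, -283, 137)]
315 [(492, -311, 141), (492, -303, 140), (492, -299, 140), (496, -296, 135), (496, -294, 134), (494, -291, 137), (492, -287, 140), (491, -283, 141)]
330 [(496, -311, 141), (496, -303, 140), (496, -299, 140), (500, -296, 134), (499, -294, 135), (498, -291, 137), (495, -287, 141), (494, -283, 142)]
345 [(500, -312, 141), (500, -303, 140), (500, -299, 140), (448, -296, 209), (581, -291, 30), (502, -291, 136), (498, -287, 142), (498, -283, 141)]
scene 0.8 [ 516. -265.] [128. 238.] 81.35797119140625 [ 1.96152603 26.04586268 34.45574839]
```

Run:
```python
from h import *
c=cam('wrist'); 
for v in range(224,262,3):
    print(v,[tuple(np.round(world(c,[x,v],depth=[c['z_map'][v,x]])[0][[0,2]]).astype(int).tolist()) for x in (262,268,272,284,288,294)])
c=cam('scene'); m,P=cloud(c)
s=(np.abs(P[:,0]-528)<30)&(np.abs(P[:,1]+292)<30)&(P[:,2]>-5)&(P[:,2]<200)
print(np.histogram(P[s][:,2],bins=range(-5,160,5)))
# FK check: body corner z by finger open edges
```

```text
224 [(507, 30), (507, 30), (507, 30), (507, 30), (506, 30), (506, 30)]
227 [(508, 31), (508, 30), (508, 31), (508, 31), (508, 30), (508, 29)]
230 [(510, 31), (510, 30), (510, 31), (510, 30), (510, 29), (509, 31)]
233 [(512, 30), (512, 30), (512, 30), (511, 31), (511, 30), (511, 30)]
236 [(513, 31), (514, 30), (514, 30), (513, 31), (509, 40), (513, 31)]
239 [(516, 29), (510, 43), (512, 39), (512, 39), (510, 44), (510, 43)]
242 [(511, 47), (510, 47), (512, 43), (511, 44), (510, 48), (510, 48)]
245 [(510, 52), (510, 51), (512, 47), (511, 48), (510, 52), (510, 52)]
248 [(510, 56), (510, 55), (512, 50), (512, 51), (510, 54), (510, 55)]
251 [(510, 59), (510, 60), (511, 57), (511, 56), (510, 59), (510, 58)]
254 [(510, 63), (510, 64), (511, 59), (511, 60), (510, 62), (510, 63)]
257 [(510, 66), (510, 66), (512, 61), (512, 62), (510, 66), (509, 67)]
260 [(511, 69), (510, 69), (511, 66), (511, 66), (510, 70), (510, 68)]
(array([23, 38, 15, 10, 12, 12, 34, 24,  2,  5,  7,  7,  6,  8,  8,  5,  6,
        5,  3,  3,  3,  0,  0,  1,  5,  6,  9,  8, 21, 38, 10, 20]), array([ -5,   0,   5,  10,  15,  20,  25,  30,  35,  40,  45,  50,  55,
        60,  65,  70,  75,  80,  85,  90,  95, 100, 105, 110, 115, 120,
       125, 130, 135, 140, 145, 150, 155]))
```

The depth shows the finger tips at z ≈ 38, with the tool reporting 5.5, so the reported z is about 33 mm low. x and y agree. I'll open, go lower and watch the force.

Emit:
carry_out:
  steps:
    - [[0,0,0],0]
    - [[0,0,0],0]
    - [[0,0,0],0]
    - [[0,0,0],0]
    - [[0,0,0],0]
    - [[0,0,0],0]
    - [[0,-0.001,0],0]
  jaw: 0.06

```text
time: 8.65
ee_pos: [527.9, -293.1, 5.5]
ee_rot: [-0.02, 1.0, 0.0, -0.0]
contact_force: [-0.8, -0.5, 0.7]
grip_width: 0.587
finger_force: 0.0
```

Emit:
carry_out:
  steps:
    - [[0,0,-0.004],0]
    - [[0,0,-0.004],0]
    - [[0,0,-0.004],0]
    - [[0,0,-0.004],0]
    - [[0,0,-0.004],0]
    - [[0,0,-0.003],0]
    - [[0,0,0],0]

```text
time: 9.35
ee_pos: [527.6, -293.0, -18.0]
ee_rot: [-0.02, 1.0, 0.0, -0.0]
contact_force: [-0.6, 0.1, -0.4]
grip_width: 0.657
finger_force: 0.0
```

Run:
```python
from h import *
s=observe(); print(s['ee_pos'],s['grip_width'],s['contact_force'])
c=cam('wrist'); m,P=cloud(c)
for nm,q in (('L',(P[:,1]<-310)&(P[:,1]>-340)),('R',(P[:,1]>-275)&(P[:,1]<-245))):
    s=q&(np.abs(P[:,0]-510)<5)&(P[:,2]>3); h=np.histogram(P[s][:,2],bins=range(0,60,4)); print(nm,h[0],np.percentile(P[s][:,1],[5,95]))
```

```text
[ 527.61112638 -293.02319004  -18.02066512] 0.6571950170630667 [-0.55475112  0.10439127 -0.41837961]
L [  0   0   0   6  50  62  67  69  82  95 107 110 128 133] [-338.1957676  -324.86131815]
R [  0   0   0  10  54  68  78  88  93 106 122 117 130 150] [-264.09863953 -253.94888587]
```

Emit:
carry_out:
  steps:
    - [[0,0,-0.003],0]
    - [[0,0,-0.003],0]
    - [[0,0,0],0]

```text
time: 9.7
ee_pos: [527.7, -293.1, -23.9]
ee_rot: [-0.02, 1.0, 0.0, -0.0]
contact_force: [-0.0, 0.2, 0.1]
grip_width: 0.66
finger_force: 0.0
```

Emit:
carry_out:
  steps:
    - [[0,0,0],0]
    - [[0,0,0],0]
    - [[0,0,0],0]
    - [[0,0,0],0]
    - [[0,0,0],0]
    - [[0,0,0],0]
  jaw: 0.0
  newtons: 50

```text
time: 10.3
ee_pos: [527.9, -293.1, -23.4]
ee_rot: [-0.02, 1.0, 0.0, 0.0]
contact_force: [-0.2, 1.5, 1.4]
grip_width: 0.324
finger_force: 50.0
```

Emit:
carry_out:
  steps:
    - [[0,0,0.015],0]
    - [[0,0,0.03],0]
    - [[0,0.01,0.04],0]
    - [[0.001,0.03,0.03],-0.03]
    - [[0.001,0.04,0.015],-0.03]
    - [[0.001,0.045,0],-0.03]
    - [[0.002,0.045,0],-0.03]
    - [[0.002,0.045,0],-0.03]
    - [[0.002,0.04,0],-0.03]
    - [[0.001,0.035,0],-0.026]

```text
time: 11.3
ee_pos: [537.5, -1.1, 107.4]
ee_rot: [0.084, 0.996, 0.0, 0.0]
contact_force: [1.1, -0.7, -5.0]
grip_width: 0.326
finger_force: 50.0
```

Emit:
carry_out:
  steps:
    - [[0.001,0.025,0],0]
    - [[0,0.013,0],0]
    - [[0,0,0],0]
    - [[0,0,0],0]

```text
time: 11.7
ee_pos: [538.9, 34.2, 106.8]
ee_rot: [0.083, 0.997, -0.0, 0.0]
contact_force: [1.4, -0.2, -5.0]
grip_width: 0.325
finger_force: 50.0
```

```bash
cat > m3.py <<'E'
from h import *
import sys
s=observe(); print(s['time'],s['ee_pos'],s['ee_rot'],s['contact_force'],s['grip_width'],s['finger_force'])
n=s['ee_rot']; print('closing yaw-90',2*np.arctan2(n[1],n[0])-np.pi/2-np.pi/2)
c=cam('wrist',sys.argv[1] if len(sys.argv)>1 else None); r=trace('wrist','tube'); f=np.load('fx.npz'); o,th=f['o'],float(f['th'])
R=np.array([[np.cos(th),-np.sin(th)],[np.sin(th),np.cos(th)]])
for x in r[:1]:
    Q=mcloud(c,x['mask']); z=np.median(Q[:,2]); print('mask',x['conf'],x['box'],'z',np.percentile(Q[:,2],[5,50,95])); Q=Q[abs(Q[:,2]-z)<4]
    L=(Q[:,:2]-o)@R; v=cv2.fitLine(L.astype(np.float32),cv2.DIST_HUBER,0,.01,.01).ravel(); print('tube in fixture: x',np.percentile(L[:,0],[.5,99.5]),'y at 0',v[3]-v[1]/v[0]*v[2],'yaw',v[1]/v[0],'y range',np.percentile(L[:,1],[1,99]))
E
python3 m3.py
```

```text
11.7 [538.85884263  34.24086364 106.81741961] [ 8.31330211e-02  9.96538438e-01 -1.70498890e-04  1.17699057e-04] [ 1.41521071 -0.24110257 -4.96425566] 0.3251211913083594 49.9985933303833
closing yaw-90 -0.1664581573243642
mask 0.72 [239.6, 0.8, 322.0, 368.6] z [159.21897067 160.28576131 161.32615226]
tube in fixture: x [-126.67087421   35.31872887] y at 0 -5.2141 yaw -0.0027195395 y range [-19.83144784   9.64074074]
```

Emit:
carry_out:
  steps:
    - [[0,0,-0.02],0]
    - [[0,0,-0.03],0]
    - [[0,0,-0.025],0]
    - [[0,0,-0.015],0]
    - [[0,0,-0.007],0]
    - [[0,0,-0.002],0]
    - [[0,0,0],0]
    - [[0,0,0],0]

```text
time: 12.6
ee_pos: [539.5, 34.6, 8.3]
ee_rot: [0.083, 0.997, 0.0, 0.001]
contact_force: [0.0, -0.8, -5.0]
grip_width: 0.328
finger_force: 50.0
```

```bash
python3 m3.py w3
```

```text
12.6 [539.46035062  34.61316419   8.27603766] [8.34069800e-02 9.96515349e-01 1.42978504e-05 6.59573659e-04] [ 0.04973842 -0.8441983  -4.95746078] 0.32847752639600925 49.998645186424255
closing yaw-90 -0.16700801752951078
mask 0.79 [239.3, 0.0, 323.2, 367.1] z [60.59595468 61.69678115 62.73477972]
tube in fixture: x [-126.1933214    35.84817437] y at 0 -4.609785 yaw -0.0020461287 y range [-19.33672563  10.10178155]
```

View pics/w3.png

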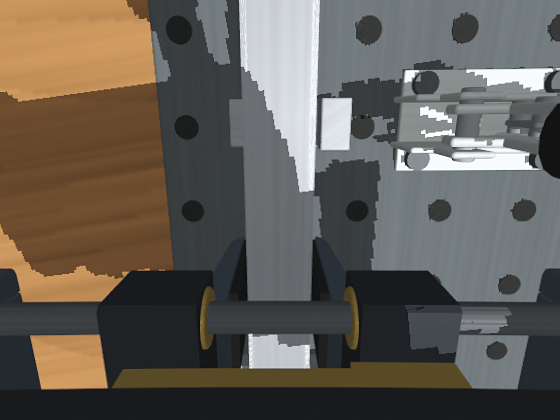

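The tube is parallel to the locators, about 4.6 mm clear of them and 7.7 mm above the rests. I'll lower it by feel.

Emit:
carry_out:
  steps:
    - [[0,0,-0.002],0]
    - [[0,0,-0.002],0]
    - [[0,0,-0.002],0]
    - [[0,0,-0.001],0]
    - [[0,0,0],0]
    - [[0,0,0],0]

```text
time: 13.3
ee_pos: [538.8, 34.8, 0.6]
ee_rot: [0.083, 0.997, -0.0, -0.0]
contact_force: [-1.0, -0.0, 1.1]
grip_width: 0.324
finger_force: 50.0
```

Emit:
carry_out:
  steps:
    - [[0,0,-0.0005],0]
    - [[0,0,-0.0005],0]
    - [[0,0,0],0]

```text
time: 13.6
ee_pos: [538.8, 34.8, 0.5]
ee_rot: [0.083, 0.997, -0.0, 0.0]
contact_force: [-7.0, -0.1, 24.1]
grip_width: 0.323
finger_force: 50.0
```

Emit:
carry_out:
  steps:
    - [[0,0,0.0008],0]
    - [[0.0003,0.002,0],0]
    - [[0.0002,0.001,0],0]
    - [[0,0,0],0]
    - [[0,0,0],0]

```text
time: 14.1
ee_pos: [539.6, 37.5, 0.5]
ee_rot: [0.083, 0.997, -0.0, 0.0]
contact_force: [-2.6, -5.2, 6.5]
grip_width: 0.327
finger_force: 50.0
```

Emit:
carry_out:
  steps:
    - [[0.0001,0.0005,0],0]
    - [[0.0001,0.0005,0],0]
    - [[0,0,0],0]

```text
time: 14.4
ee_pos: [539.9, 38.3, 0.6]
ee_rot: [0.083, 0.997, -0.0, 0.0]
contact_force: [-2.1, -6.5, 7.4]
grip_width: 0.327
finger_force: 50.0
```

Emit:
carry_out:
  steps:
    - [[0,0,0.0004],0]
    - [[0.0,0.0003,0],0]
    - [[0,0,0],0]

```text
time: 14.7
ee_pos: [539.6, 39.1, 0.5]
ee_rot: [0.083, 0.997, -0.0, 0.0]
contact_force: [-0.4, -1.9, -2.9]
grip_width: 0.324
finger_force: 50.0
```

Emit:
carry_out:
  steps:
    - [[0.0001,0.0004,0],0]
    - [[0.0001,0.0003,0],0]
    - [[0,0,0],0]

```text
time: 15.0
ee_pos: [539.7, 39.2, 0.6]
ee_rot: [0.083, 0.997, -0.0, -0.0]
contact_force: [-0.0, -9.3, -2.3]
grip_width: 0.329
finger_force: 50.0
```

Emit:
carry_out:
  steps:
    - [[0,-0.0004,0],0]
    - [[0.002,-0.0003,0],0]
    - [[0.002,-0.0003,0],0]
    - [[0.002,-0.0003,0],0]
    - [[0.001,-0.0002,0],0]
    - [[0,0,0],0]
    - [[0,0,0],0]

```text
time: 15.7
ee_pos: [544.2, 38.4, 0.5]
ee_rot: [0.083, 0.997, -0.0, -0.002]
contact_force: [-13.1, -4.2, 9.7]
grip_width: 0.329
finger_force: 50.0
```

```bash
cat > st.py <<'E'
from h import *
s=observe(); th=-.1661; R=np.array([[np.cos(th),-np.sin(th)],[np.sin(th),np.cos(th)]])
L=(s['ee_pos'][:2]-np.array([548.04,37.23]))@R
print(s['time'],'fix xy',L,'z',s['ee_pos'][2],'F fix',s['contact_force'][:2]@R,s['contact_force'][2],'M',s['ft_torque'],s['finger_force'],s['grip_width'])
E
python3 st.py
```

```text
15.7 fix xy [-3.94487261  0.50474653] z 0.5159008987530578 F fix [-12.26827862  -6.32281869] 9.707113157236249 M [-0.67483454  1.69770805  0.15230658] 50.004149079322815 0.3288643426428988
```

Emit:
carry_out:
  steps:
    - [[0,0,0.0004],0]
    - [[0,0,0],0]
    - [[0,0,0],0]

```text
time: 16.0
ee_pos: [545.3, 38.2, 0.7]
ee_rot: [0.083, 0.997, -0.0, -0.001]
contact_force: [-5.8, -4.6, -1.6]
grip_width: 0.324
finger_force: 50.0
```

```bash
python3 st.py
cat > m4.py <<'E'
from h import *
import sys
th=-.1661; R=np.array([[np.cos(th),-np.sin(th)],[np.sin(th),np.cos(th)]]); o=np.array([548.04,37.23])
for n in ('top','scene'):
    c=cam(n,n+sys.argv[1]); m,P=cloud(c); L=(P[:,:2]-o)@R; z=P[:,2]
    s=(z>48)&(z<62)&(np.abs(L[:,0]-125)<35)&(L[:,1]>25)&(L[:,1]<100)
    print(n,'rail x',np.percentile(L[s][:,0],[2,50,98]),s.sum())
    g=(c['color'].astype(float).mean(2)); 
    # profile of height along x through tube/rail
    for y0 in (0,):
        t=(np.abs(L[:,1]-y0)<8)&(L[:,0]>70)&(L[:,0]<160); i=np.argsort(L[t][:,0]); print([(round(a),round(b)) for a,b in zip(L[t][i,0],z[t][i])][::3])
E
python3 m4.py 2
```

```text
16.0 fix xy [-2.86463704  0.52369692] z 0.7075468119702721 F fix [-4.98928304 -5.4857987 ] -1.6457320243039009 M [-0.83167387  0.89019861  0.16562733] 50.000935792922974 0.32423499277831697
top rail x [106.8719468  122.09352917 136.94669097] 200
[(106, 59), (108, 51), (109, 55), (111, 57), (113, 56), (115, 56), (117, 59), (120, 57), (122, 53), (124, 56), (126, 58), (128, 57), (131, 54), (131, 56), (134, 54), (137, 57), (147, 8), (149, 16), (151, 20), (154, 8), (156, 5), (159, 11), (160, 9)]
scene rail x [107.84230876 123.02359771 137.55301331] 244
[(70, 55), (71, 55), (74, 55), (77, 60), (79, 57), (81, 57), (82, 53), (83, 54), (87, 53), (88, 54), (91, 58), (92, 26), (94, 54), (96, 57), (97, 54), (98, 52), (99, 55), (100, 57), (109, 56), (111, 52), (114, 51), (115, 57), (117, 54), (119, 56), (121, 56), (123, 56), (125, 56), (127, 57), (129, 56), (130, 54), (132, 55), (134, 50), (135, 13), (136, 13), (137, 47), (137, 40), (138, 45), (138, 16), (138, 10), (140, 13), (142, 11), (144, 15), (146, 15), (148, 15), (150, 15), (152, 13), (154, 14), (156, 16), (158, 10), (160, 17)]
```

The gap to the rail is still 7 mm, from about 101 to 108, so that force was only friction. I'll ease off the rests and locators, then keep feeling forward.

Emit:
carry_out:
  steps:
    - [[0,-0.0003,0.0003],0]
    - [[0,0,0],0]
    - [[0.001,-0.00017,0],0]
    - [[0.001,-0.00017,0],0]
    - [[0.001,-0.00017,0],0]
    - [[0,0,0],0]
    - [[0,0,0],0]

```text
time: 16.8
ee_pos: [550.0, 37.4, 1.4]
ee_rot: [0.083, 0.997, -0.0, 0.0]
contact_force: [-0.9, -3.6, -6.3]
grip_width: 0.327
finger_force: 50.0
```

```bash
python3 st.py
```

```text
16.8 fix xy [1.87539969 0.52857544] z 1.362878056405628 F fix [-0.26273656 -3.73422452] -6.341195818495959 M [-0.69920508  0.16437275  0.19066983] 50.000399351119995 0.3266472393751792
```

Emit:
carry_out:
  steps:
    - [[0.0004,-7e-05,0],0]
    - [[0.0004,-7e-05,0],0]
    - [[0,0,0],0]

```text
time: 17.1
ee_pos: [550.5, 37.4, 1.4]
ee_rot: [0.083, 0.997, -0.0, -0.0]
contact_force: [-3.0, -2.7, -4.1]
grip_width: 0.324
finger_force: 50.0
```

Emit:
carry_out:
  steps:
    - [[0.0003,-5e-05,0],0]
    - [[0,0,0],0]

```text
time: 17.3
ee_pos: [550.8, 37.3, 1.4]
ee_rot: [0.083, 0.997, -0.0, -0.0]
contact_force: [-2.9, -3.9, -3.7]
grip_width: 0.325
finger_force: 50.0
```

Emit:
carry_out:
  steps:
    - [[0.0003,-5e-05,0],0]
    - [[0,0,0],0]

```text
time: 17.5
ee_pos: [551.1, 37.2, 1.4]
ee_rot: [0.083, 0.997, -0.0, -0.0]
contact_force: [-3.5, -2.3, -4.7]
grip_width: 0.332
finger_force: 50.0
```

Emit:
carry_out:
  steps:
    - [[0.0003,-5e-05,0],0]
    - [[0,0,0],0]

```text
time: 17.7
ee_pos: [551.5, 37.2, 1.4]
ee_rot: [0.083, 0.997, 0.0, 0.0]
contact_force: [-3.4, -4.2, -4.4]
grip_width: 0.323
finger_force: 50.0
```

Emit:
carry_out:
  steps:
    - [[0.0002,-3e-05,0],0]
    - [[0,0,0],0]

```text
time: 17.9
ee_pos: [551.6, 37.2, 1.3]
ee_rot: [0.083, 0.997, -0.0, -0.0]
contact_force: [-3.8, -3.8, -5.1]
grip_width: 0.326
finger_force: 50.0
```

```bash
python3 st.py
```

```text
17.9 fix xy [3.54433839 0.52512652] z 1.3456599492854409 F fix [-3.13741837 -4.35151129] -5.063121997298191 M [-0.73966331  0.52468313  0.15224414] 50.00086069107056 0.32631990138390776
```

Emit:
carry_out:
  steps:
    - [[0,-0.0005,0],0]
    - [[0,0,0],0]
    - [[0,0,0],0]

```text
time: 18.2
ee_pos: [552.2, 36.8, 1.5]
ee_rot: [0.083, 0.997, 0.0, 0.0]
contact_force: [-0.0, 0.0, -3.8]
grip_width: 0.322
finger_force: 50.0
```

```bash
python3 st.py
```

```text
18.2 fix xy [4.16864649 0.30204367] z 1.5095238907967545 F fix [-0.01360554  0.01088987] -3.7650705109222873 M [ 0.05349346 -0.11401141 -0.05163693] 49.99862551689148 0.32232343340847947
```

Emit:
carry_out:
  steps:
    - [[0.0003,-5e-05,0],0]
    - [[0,0,0],0]

```text
time: 18.4
ee_pos: [552.2, 36.7, 1.4]
ee_rot: [0.083, 0.997, 0.0, 0.0]
contact_force: [-0.3, -0.2, -4.4]
grip_width: 0.324
finger_force: 50.0
```

Emit:
carry_out:
  steps:
    - [[0.0003,-5e-05,0],0]
    - [[0,0,0],0]

```text
time: 18.6
ee_pos: [552.3, 36.6, 1.4]
ee_rot: [0.083, 0.997, 0.0, 0.0]
contact_force: [0.1, 0.2, -4.1]
grip_width: 0.327
finger_force: 50.0
```

Emit:
carry_out:
  steps:
    - [[0.0003,-5e-05,0],0]
    - [[0,0,0],0]

```text
time: 18.8
ee_pos: [552.6, 36.5, 1.3]
ee_rot: [0.083, 0.997, 0.0, 0.0]
contact_force: [0.5, 0.3, -4.4]
grip_width: 0.326
finger_force: 50.0
```

Emit:
carry_out:
  steps:
    - [[0.0003,-5e-05,0],0]
    - [[0,0,0],0]

```text
time: 19.0
ee_pos: [552.8, 36.5, 1.4]
ee_rot: [0.083, 0.997, -0.0, -0.0]
contact_force: [-0.9, 0.3, -3.7]
grip_width: 0.324
finger_force: 50.0
```

Emit:
carry_out:
  steps:
    - [[0.0002,-3e-05,0],0]
    - [[0,0,0],0]

```text
time: 19.2
ee_pos: [552.8, 36.5, 1.3]
ee_rot: [0.083, 0.997, -0.0, -0.0]
contact_force: [-1.5, 0.2, -4.7]
grip_width: 0.324
finger_force: 50.0
```

Emit:
carry_out:
  steps:
    - [[-0.0003,5e-05,0],0]
    - [[0,0,-0.0004],0]
    - [[0,0,-0.0002],0]
    - [[0,0,0],0]
    - [[0,0,0],0]

```text
time: 19.7
ee_pos: [552.8, 36.5, 0.8]
ee_rot: [0.083, 0.997, -0.0, 0.0]
contact_force: [-0.3, -0.5, -4.3]
grip_width: 0.327
finger_force: 50.0
```

```bash
python3 st.py
```

```text
19.7 fix xy [4.83507722 0.05375647] z 0.7691610602839488 F fix [-0.18841028 -0.57634836] -4.281870430529885 M [ 0.03446285 -0.03318055  0.00957903] 49.99866485595703 0.32669562178049705
```

Next come the locators, approached gently in +y (fixture), and then a little further down.

Emit:
carry_out:
  steps:
    - [[0.0001,0.0004,0],0]
    - [[0.0,0.0002,0],0]
    - [[0,0,-0.0002],0]
    - [[0,0,0],0]
    - [[0,0,0],0]

```text
time: 20.2
ee_pos: [552.9, 37.0, 0.6]
ee_rot: [0.083, 0.997, -0.0, 0.0]
contact_force: [0.1, -4.5, -2.7]
grip_width: 0.33
finger_force: 50.0
```

```bash
python3 st.py
```

```text
20.2 fix xy [4.83378743 0.53858312] z 0.6264710501192039 F fix [ 0.88090663 -4.36875247] -2.703832788581472 M [-0.79044691  0.06085213  0.15805899] 50.00103771686554 0.3298883276485655
```

Emit:
carry_out:
  steps:
    - [[0.0003,-5e-05,0],0]
    - [[0,0,0],0]

```text
time: 20.4
ee_pos: [552.9, 36.9, 0.6]
ee_rot: [0.083, 0.997, -0.0, -0.0]
contact_force: [-2.6, -3.5, -0.9]
grip_width: 0.328
finger_force: 50.0
```

Emit:
carry_out:
  steps:
    - [[0.0002,-3e-05,0],0]
    - [[0,0,0],0]

```text
time: 20.6
ee_pos: [552.8, 36.9, 0.6]
ee_rot: [0.083, 0.997, -0.0, -0.0]
contact_force: [-3.7, -3.6, 0.6]
grip_width: 0.328
finger_force: 50.0
```

```bash
python3 st.py
```

```text
20.6 fix xy [4.77124628 0.50563128] z 0.5738809664237385 F fix [-3.0734044  -4.16710761] 0.5848761837460681 M [-0.80705331  0.45130598  0.13950057] 50.00197470188141 0.3283197685669087
```

Emit:
carry_out:
  steps:
    - [[0.0002,-3e-05,0],0]
    - [[0,0,0],0]

```text
time: 20.8
ee_pos: [552.9, 37.0, 0.6]
ee_rot: [0.083, 0.997, -0.0, -0.001]
contact_force: [-4.7, -4.2, 1.1]
grip_width: 0.328
finger_force: 50.0
```

Emit:
carry_out:
  steps:
    - [[0.0002,-3e-05,0.0001],0]
    - [[0,0,0],0]

```text
time: 21.0
ee_pos: [552.8, 37.0, 0.6]
ee_rot: [0.083, 0.997, -0.0, -0.001]
contact_force: [-5.9, -3.7, 0.3]
grip_width: 0.325
finger_force: 50.0
```

```bash
python3 st.py
```

```text
21.0 fix xy [4.78707945 0.53342545] z 0.5820303266901097 F fix [-5.24407134 -4.63185849] 0.26264353962065856 M [-0.74438658  0.66120087  0.16693459] 50.001906752586365 0.3250493939461443
```

Emit:
carry_out:
  steps:
    - [[0.0002,-3e-05,0.0001],0]
    - [[0,0,0],0]
    - [[0,0,0],0]

```text
time: 21.3
ee_pos: [552.8, 36.9, 0.6]
ee_rot: [0.083, 0.997, -0.0, -0.001]
contact_force: [-6.0, -4.0, -1.8]
grip_width: 0.325
finger_force: 50.0
```

```bash
python3 st.py
```

```text
21.3 fix xy [4.77242547 0.50836407] z 0.599143635646525 F fix [-5.23724674 -4.9576905 ] -1.8147189312496816 M [-0.68395794  0.63682707  0.17910533] 50.001577734947205 0.3253533611740647
```

The tube is home against the rail. The force rose to 5 N while the position held. I'll release it and lift away.

Emit:
carry_out:
  steps:
    - [[0,0,0],0]
    - [[0,0,0],0]
    - [[0,0,0],0]
    - [[0,0,0],0]
    - [[0,0,0],0]
    - [[0,0,0],0]
  jaw: 0.065

```text
time: 21.9
ee_pos: [554.0, 37.0, 0.8]
ee_rot: [0.083, 0.997, 0.0, 0.0]
contact_force: [-0.7, -0.3, -0.2]
grip_width: 0.717
finger_force: 0.0
```

Emit:
carry_out:
  steps:
    - [[0,0,0.01],0]
    - [[0,0,0.025],0]
    - [[0,0,0.04],0]
    - [[0,0,0.045],0]
    - [[0,0,0.045],0]
    - [[0,0,0.045],0]
    - [[0,0,0.03],0]
    - [[0,0,0.015],0]
    - [[0,0,0],0]
    - [[0,0,0],0]

```text
time: 22.9
ee_pos: [553.6, 36.9, 255.7]
ee_rot: [0.083, 0.997, -0.0, 0.0]
contact_force: [-0.6, -0.3, 0.1]
grip_width: 0.713
finger_force: 0.0
```

```bash
cat > m5.py <<'E'
from h import *
import sys
s=observe(); print(s['time'],s['ee_pos'],s['ee_rot'],s['contact_force'])
th=-.1661; R=np.array([[np.cos(th),-np.sin(th)],[np.sin(th),np.cos(th)]]); o=np.array([548.04,37.23])
c=cam('wrist',sys.argv[1]); m,P=cloud(c); ok=m[:,0]<300; P=P[ok]; L=(P[:,:2]-o)@R; z=P[:,2]
def edge(sel,ax,fn,oth,lo,hi):
    A=L[sel]; pts=[]
    for b in np.arange(lo,hi,4):
        k=A[(A[:,oth]>=b)&(A[:,oth]<b+4)]
        if len(k)>4: pts.append(k[fn(k[:,ax])])
    p=np.array(pts)
    if len(p)<3: return None
    q=np.polyfit(p[:,oth],p[:,ax],1); return np.round([q[1],q[0],len(p)],4)
top=(z>50)&(z<58)
rl=top&(np.abs(L[:,0]-125)<35)
print('rail near edge (at y0)',edge(rl,0,np.argmin,1,22,90),'rail far',edge(rl,0,np.argmax,1,22,70))
tb=top&(np.abs(L[:,1])<25)&(L[:,0]<100)
print('tube y-',edge(tb,1,np.argmin,0,-90,95),'y+',edge(tb,1,np.argmax,0,-60,60),'rear x',edge(tb,0,np.argmin,1,-12,12), 'z',np.median(z[tb]))
for sx in (-80,80):
    k=(z>38)&(z<46)&(np.abs(L[:,0]-sx)<14)&(L[:,1]>12)&(L[:,1]<34); print('loc',sx,np.percentile(L[k][:,1],[2,98]),k.sum())
h=(np.abs(L[:,0]+80)<25)&(L[:,1]>55)&(L[:,1]<180)
for a in range(70,230,15):
    k=h&(z>a)&(z<=a+15)
    if k.sum()>3: print('clamp',a,k.sum(),'x',np.round(np.percentile(L[k][:,0],[2,98])),'y',np.round(np.percentile(L[k][:,1],[2,50,98])))
E
python3 m5.py w4
```

```text
22.9 [553.60690286  36.94214706 255.72418912] [ 8.33138769e-02  9.96523355e-01 -2.33682158e-06  3.94926807e-05] [-0.62094994 -0.33438436  0.05466018]
rail near edge (at y0) [1.069144e+02 3.200000e-03 1.400000e+01] rail far [1.385408e+02 3.300000e-03 1.200000e+01]
tube y- [-1.49399e+01  6.00000e-04  4.70000e+01] y+ [1.4037e+01 1.4000e-03 3.0000e+01] rear x [-1.317161e+02 -2.500000e-03  6.000000e+00] z 54.041982404846664
loc -80 [15.06233433 28.35613714] 265
loc 80 [15.19232693 27.79447817] 199
clamp 70 105 x [-93. -68.] y [117. 122. 132.]
clamp 85 34 x [-89. -72.] y [117. 117. 119.]
clamp 100 44 x [-88. -72.] y [116. 117. 118.]
clamp 115 110 x [-88. -72.] y [ 58. 116. 117.]
clamp 130 1011 x [-89. -72.] y [ 58.  80. 115.]
clamp 145 313 x [-90. -71.] y [ 74. 113. 116.]
clamp 160 201 x [-91. -70.] y [112. 113. 116.]
clamp 175 236 x [-91. -70.] y [112. 113. 117.]
clamp 190 269 x [-91. -70.] y [111. 112. 116.]
clamp 205 1028 x [-91. -71.] y [111. 116. 126.]
```

View pics/w4.png

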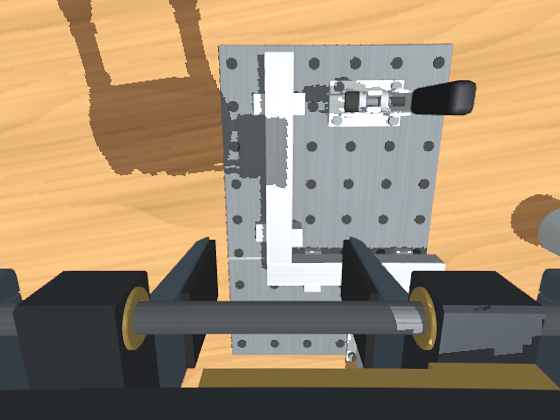

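The tube's rear end is at -131.7, so its front is at about 108, on the rail face. Both sides are flat at y ±15, the top is at 54 and the rail hasn't moved. The upright handle's inner face is at y ≈ 112. Next I'll shut the jaws and go to the inner side of the handle.

Emit:
carry_out:
  steps:
    - [[-0.01,0.015,0],0]
    - [[-0.02,0.03,0],0]
    - [[-0.02,0.03,0],0]
    - [[-0.014,0.018,0],0]
    - [[-0.007,0.008,0],0]
    - [[0,0,0],0]
    - [[0,0,0],0]
    - [[0,0,0],0]
  jaw: 0.0

```text
time: 23.75
ee_pos: [483.5, 137.3, 255.6]
ee_rot: [0.084, 0.996, -0.0, -0.0]
contact_force: [0.1, -0.1, -0.5]
grip_width: 0.037
finger_force: 0.0
```

```bash
python3 st.py
python3 - <<'E'
from h import *
s=observe()
th=-.1661; R=np.array([[np.cos(th),-np.sin(th)],[np.sin(th),np.cos(th)]]); o=np.array([548.04,37.23])
c=cam('scene'); m,P=cloud(c); L=(P[:,:2]-o)@R; z=P[:,2]
h=(np.abs(L[:,0]+80)<30)&(L[:,1]>60)&(L[:,1]<190)
for a in range(70,300,15):
    k=h&(z>a)&(z<=a+15)
    if k.sum()>2: print(a,k.sum(),'x',np.round(np.percentile(L[k][:,0],[5,95])),'y',np.round(np.percentile(L[k][:,1],[5,50,95])))
E
```

```text
23.75 fix xy [-80.24044282  87.98363878] z 255.56279101422075 F fix [ 0.13684718 -0.10583132] -0.4571582010439233 M [0.05767994 0.01420381 0.01481964] 0.0 0.03716089307379693
70 51 x [-90. -69.] y [ 87. 123. 133.]
85 36 x [-88. -72.] y [ 84.  95. 132.]
100 41 x [-88. -72.] y [ 82.  93. 132.]
115 35 x [-86. -72.] y [ 82. 123. 132.]
130 83 x [-88. -72.] y [ 63.  88. 130.]
145 41 x [-87. -71.] y [ 77. 119. 132.]
160 25 x [-88. -70.] y [120. 129. 131.]
175 30 x [-88. -70.] y [117. 129. 132.]
190 25 x [-88. -69.] y [119. 129. 130.]
205 55 x [-90. -71.] y [115. 123. 129.]
220 3 x [-79. -74.] y [121. 124. 125.]
280 8 x [-84. -63.] y [84. 90. 99.]
295 48 x [-91. -63.] y [ 82.  98. 101.]
```

Emit:
carry_out:
  steps:
    - [[0,0,-0.02],0]
    - [[0,0,-0.035],0]
    - [[0,0,-0.03],0]
    - [[0,0,-0.02],0]
    - [[0,0,-0.01],0]
    - [[0,0,0],0]
    - [[0.001,0.006,0],0]
    - [[0.001,0.006,0],0]
    - [[0,0,0],0]

```text
time: 24.7
ee_pos: [485.8, 150.8, 141.7]
ee_rot: [0.083, 0.997, 0.0, 0.001]
contact_force: [0.4, -0.4, 0.1]
grip_width: 0.006
finger_force: 0.0
```

```bash
python3 st.py
python3 - <<'E'
import numpy as np
ey=np.array([.1654,.9862])
def tcp(p,r=108): return np.array([125+r*np.sin(p)-8.5*np.cos(p)-13, 62+r*np.cos(p)+8.5*np.sin(p)-33])
for p in np.arange(-.05,1.56,.1): print(round(p,2),np.round(tcp(p),1))
E
```

```text
24.7 fix xy [-80.19726375 101.73105343] z 141.66738966079123 F fix [ 0.51020435 -0.3531891 ] 0.1160039943067712 M [-0.00088808  0.04340969 -0.00075522] 0.0 0.006010164072991869
-0.05 [ 98.1 136.4]
0.05 [108.9 137.3]
0.15 [119.7 137.1]
0.25 [130.5 135.7]
0.35 [141.  133.4]
0.45 [151.3 129.9]
0.55 [161.2 125.5]
0.65 [170.6 120.1]
0.75 [179.4 113.8]
0.85 [187.5 106.7]
0.95 [194.9  98.7]
1.05 [201.5  90.1]
1.15 [207.1  80.9]
1.25 [211.8  71.1]
1.35 [215.5  60.9]
1.45 [218.2  50.5]
1.55 [219.8  39.7]
```

Emit:
carry_out:
  steps:
    - [[0.0015,0.0089,-0.002],0]
    - [[0.0015,0.0089,-0.0025],0]
    - [[0.0018,0.0107,-0.0014],0]
    - [[0.0017,0.0104,-0.0024],0]
    - [[0.0017,0.0102,-0.0034],0]
    - [[0.0016,0.0098,-0.0044],0]
    - [[0.0016,0.0093,-0.0054],0]
    - [[0,0,0],0]

```text
time: 25.5
ee_pos: [496.0, 219.2, 118.3]
ee_rot: [0.083, 0.997, -0.0, -0.001]
contact_force: [0.3, -0.6, 0.0]
grip_width: 0.003
finger_force: 0.0
```

```bash
python3 st.py
cat > m6.py <<'E'
from h import *
import sys
th=-.1661; R=np.array([[np.cos(th),-np.sin(th)],[np.sin(th),np.cos(th)]]); o=np.array([548.04,37.23])
c=cam('scene',sys.argv[1]); m,P=cloud(c); L=(P[:,:2]-o)@R; z=P[:,2]; g=c['color'][m[:,0],m[:,1]].max(1)
k=(np.abs(L[:,0]+80)<13)&(L[:,1]>125)&(L[:,1]<300)&(z>40)&(z<240)
for b in range(125,300,12):
    q=k&(L[:,1]>=b)&(L[:,1]<b+12)
    if q.sum()>2: print(b,q.sum(),'z',np.round(np.percentile(z[q],[5,25,50,75,95])),'bright',np.median(g[q]))
E
python3 m6.py s5; python3 -c "
import cv2
i=cv2.imread('pics/s5.png')[190:300,230:410];cv2.imwrite('pics/s5c.png',cv2.resize(i,None,fx=4,fy=4))"
```

```text
25.5 fix xy [-81.37728085 170.88922463] z 118.31839130344252 F fix [ 0.3574202 -0.5273969] 0.038699802483554015 M [ 0.012904   -0.01174108  0.08486766] 0.0 0.0031582333186824527
125 35 z [41. 55. 72. 78. 87.] bright 76.0
137 31 z [41. 48. 86. 95. 99.] bright 75.0
149 20 z [ 87. 102. 108. 112. 117.] bright 74.5
161 16 z [105. 115. 122. 129. 184.] bright 42.0
173 48 z [128. 144. 158. 175. 192.] bright 28.0
185 36 z [144. 152. 159. 168. 236.] bright 15.5
197 26 z [157. 165. 173. 179. 186.] bright 10.0
209 22 z [171. 179. 184. 188. 191.] bright 15.5
221 3 z [180. 182. 183. 184. 185.] bright 29.0
245 6 z [231. 232. 233. 234. 237.] bright 111.5
```

View pics/s5c.png

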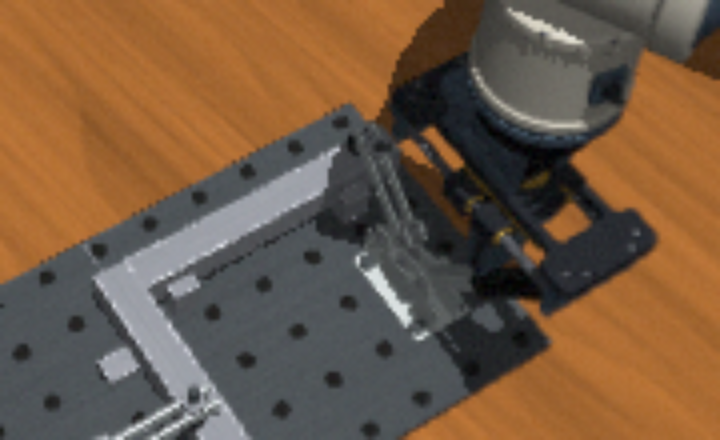

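The handle is following, now at about 0.65 rad with its end at y ≈ 215, z ≈ 185. The tube is still against the rail, so I'll continue along the arc.

Emit:
carry_out:
  steps:
    - [[0.0016,0.0087,-0.0045],0]
    - [[0.0015,0.008,-0.0071],0]
    - [[0.0014,0.0073,-0.008],0]
    - [[0.0012,0.0065,-0.0086],0]
    - [[0.001,0.0055,-0.0092],0]
    - [[0,0,0],0]

```text
time: 26.15
ee_pos: [502.3, 254.5, 80.3]
ee_rot: [0.083, 0.997, -0.0, -0.001]
contact_force: [0.5, -0.9, -0.5]
grip_width: 0.008
finger_force: 0.0
```

```bash
python3 st.py
```

```text
26.15 fix xy [-81.00175629 206.74612657] z 80.29555023562142 F fix [ 0.64938162 -0.81862171] -0.5321413011898274 M [ 0.03234523 -0.00147967 -0.02361734] 0.0 0.00808714714748565
```

Emit:
carry_out:
  steps:
    - [[0.0004,0.0024,-0.0048],0]
    - [[0.0004,0.0023,-0.0048],0]
    - [[0.0003,0.0019,-0.0051],0]
    - [[0.0003,0.0018,-0.0051],0]
    - [[0.0002,0.0013,-0.0052],0]
    - [[0,0,0],0]

```text
time: 26.75
ee_pos: [504.3, 263.7, 56.1]
ee_rot: [0.083, 0.997, -0.0, -0.0]
contact_force: [-0.7, -0.6, -0.7]
grip_width: 0.007
finger_force: 0.0
```

```bash
python3 st.py
```

```text
26.75 fix xy [-80.59125524 216.14694955] z 56.088470152937425 F fix [-0.57146341 -0.73389566] -0.7332217777580703 M [ 0.03273186  0.01145336 -0.00637746] 0.0 0.006657718731817606
```

```bash
python3 m6.py s6
```

```text
125 74 z [ 49.  68.  71. 211. 213.] bright 75.5
137 51 z [ 43.  70.  74. 210. 213.] bright 75.0
149 23 z [68. 72. 74. 76. 78.] bright 91.0
161 23 z [69. 73. 76. 77. 79.] bright 90.0
173 27 z [69. 76. 78. 79. 81.] bright 89.0
185 18 z [70. 76. 79. 82. 82.] bright 77.5
197 4 z [74. 76. 79. 82. 83.] bright 17.0
209 3 z [75. 76. 77. 85. 92.] bright 24.0
221 66 z [ 82.  90. 106. 206. 226.] bright 32.5
233 91 z [ 88.  92. 187. 204. 212.] bright 24.0
245 31 z [87. 92. 94. 95. 96.] bright 16.0
257 31 z [89. 95. 97. 98. 99.] bright 14.0
269 37 z [ 89.  94.  98. 211. 213.] bright 46.0
281 44 z [208. 210. 211. 212. 213.] bright 48.0
293 29 z [209. 210. 211. 212. 213.] bright 48.0
```

Emit:
carry_out:
  steps:
    - [[0.0002,0.001,-0.003],0]
    - [[0.0001,0.0008,-0.003],0]
    - [[0,0,0],0]

```text
time: 27.1
ee_pos: [504.7, 265.6, 50.5]
ee_rot: [0.083, 0.997, -0.0, -0.0]
contact_force: [-1.3, -0.5, 0.3]
grip_width: 0.003
finger_force: 0.0
```

```bash
python3 st.py
```

```text
27.1 fix xy [-80.46760701 218.05387097] z 50.47431858024207 F fix [-1.23846543 -0.70227348] 0.3110526588163302 M [ 0.03911261 -0.02134694  0.03836877] 0.0 0.0027190509810555226
```

Emit:
carry_out:
  steps:
    - [[0,0.0005,-0.002],0]
    - [[0,0,-0.002],0]
    - [[0,0,0],0]

```text
time: 27.4
ee_pos: [504.8, 266.1, 46.6]
ee_rot: [0.083, 0.997, -0.0, -0.0]
contact_force: [0.1, 0.6, 0.0]
grip_width: 0.007
finger_force: 0.0
```

Emit:
carry_out:
  steps:
    - [[0,0,-0.0015],0]
    - [[0,0,-0.0015],0]
    - [[0,0,0],0]

```text
time: 27.7
ee_pos: [505.1, 266.2, 44.3]
ee_rot: [0.083, 0.997, 0.0, 0.0]
contact_force: [-1.5, -1.2, 8.6]
grip_width: 0.005
finger_force: 4.2
```

```bash
python3 st.py; python3 m6.py s7
```

```text
27.7 fix xy [-80.20632497 218.71082673] z 44.320091890244 F fix [-1.2793984  -1.41549241] 8.644075723762212 M [-0.18869651  0.34562148  0.06833487] 4.160326774513123 0.004676951211615752
125 63 z [ 48.  67.  70. 198. 200.] bright 81.0
137 57 z [ 45.  68.  73. 199. 202.] bright 75.0
149 25 z [63. 69. 71. 73. 75.] bright 92.0
161 21 z [66. 68. 72. 73. 74.] bright 88.0
173 20 z [63. 69. 71. 73. 74.] bright 91.0
185 19 z [65. 69. 74. 75. 77.] bright 88.0
197 8 z [66. 69. 74. 75. 76.] bright 22.5
221 46 z [ 75.  80.  97. 189. 211.] bright 33.5
233 96 z [ 75.  81. 179. 197. 204.] bright 26.5
245 36 z [ 70.  76.  79.  81. 107.] bright 18.0
257 34 z [70. 77. 80. 82. 83.] bright 12.0
269 30 z [ 72.  77.  80.  83. 201.] bright 21.5
281 51 z [ 74. 198. 199. 200. 202.] bright 49.0
293 24 z [198. 199. 200. 201. 202.] bright 48.0
```

Emit:
carry_out:
  steps:
    - [[0,0,-0.0005],0]
    - [[0,0,0],0]

```text
time: 27.95
ee_pos: [505.1, 266.2, 44.2]
ee_rot: [0.083, 0.997, 0.0, 0.0]
contact_force: [-4.2, -1.3, 15.8]
grip_width: 0.006
finger_force: 7.8
```

Emit:
carry_out:
  steps:
    - [[0,0,0.003],0]
    - [[0,0,0.01],0]
    - [[0,0,0.03],0]
    - [[0,0,0.045],0]
    - [[0,-0.01,0.05],0]
    - [[0.01,-0.03,0.05],0]
    - [[0.02,-0.045,0.04],0]
    - [[0.025,-0.045,0.02],0]
    - [[0.01,-0.03,0],0]
    - [[0,0,0],0]

```text
time: 28.95
ee_pos: [563.2, 121.3, 273.4]
ee_rot: [0.085, 0.996, -0.0, 0.001]
contact_force: [-0.2, 1.0, -1.0]
grip_width: 0.002
finger_force: 0.0
```

```bash
python3 m5.py w8 | head -8; python3 m6.py s8
python3 - <<'E'
import cv2,numpy as np
a=cv2.imread('pics/w8.png'); b=cv2.imread('pics/s8.png')[180:360,180:420]
cv2.imwrite('pics/c8.png',np.hstack([cv2.resize(a,(400,300)),cv2.resize(b,(400,300))]))
E
```

```text
28.95 [563.17728999 121.34368952 273.42515867] [ 8.50320710e-02  9.96377711e-01 -2.58806063e-04  9.67562350e-04] [-0.15071585  1.01921534 -0.97930188]
rail near edge (at y0) [1.068164e+02 8.700000e-03 8.000000e+00] rail far [ 1.222084e+02 -4.600000e-02  7.000000e+00]
tube y- [-1.31947e+01 -4.32000e-02  4.70000e+01] y+ [ 1.46505e+01 -2.60000e-03  3.00000e+01] rear x [-1.31533e+02  1.90000e-03  6.00000e+00] z 53.96866483248883
loc -80 [14.8619723 28.7315287] 171
loc 80 [14.46592022 28.51177996] 212
clamp 70 1030 x [-92. -69.] y [ 58. 127. 179.]
clamp 85 278 x [-91. -71.] y [67. 75. 98.]
125 45 z [46. 62. 69. 71. 74.] bright 171.0
137 31 z [46. 61. 69. 71. 74.] bright 209.0
149 26 z [65. 69. 71. 73. 74.] bright 228.0
161 24 z [66. 70. 72. 73. 74.] bright 229.0
173 30 z [64. 70. 72. 74. 75.] bright 227.0
185 23 z [65. 72. 73. 74. 77.] bright 221.0
197 33 z [65. 73. 75. 76. 78.] bright 28.0
209 31 z [69. 74. 77. 78. 79.] bright 26.0
221 34 z [69. 75. 77. 79. 79.] bright 27.0
233 33 z [69. 76. 77. 79. 80.] bright 28.0
245 32 z [71. 76. 79. 80. 82.] bright 29.5
257 38 z [69. 77. 80. 81. 84.] bright 30.0
269 37 z [71. 78. 80. 81. 84.] bright 31.0
281 6 z [71. 73. 77. 79. 81.] bright 100.0
```

View pics/c8.png

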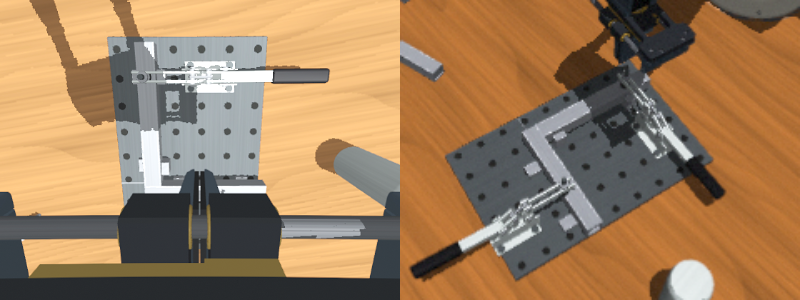

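The handle stays locked and level (black grip at (300,75) left, (700,175) right), with the pad on the tube. I'll take one close look at the weld joint before handing in.

Emit:
carry_out:
  steps:
    - [[0.01,-0.01,0],0]
    - [[0.02,-0.02,-0.01],0]
    - [[0.025,-0.02,-0.02],0]
    - [[0.025,-0.02,-0.025],0]
    - [[0.02,-0.02,-0.03],0]
    - [[0.015,-0.012,-0.02],0]
    - [[0.008,-0.005,-0.01],0]
    - [[0,0,0],0]
    - [[0,0,0],0]

```text
time: 29.95
ee_pos: [684.7, 18.7, 158.2]
ee_rot: [0.083, 0.997, 0.0, 0.0]
contact_force: [-0.3, 0.4, 0.4]
grip_width: 0.0
finger_force: 0.0
```

Run:
```python
from h import *
c=cam('wrist','w9'); th=-.1661; R=np.array([[np.cos(th),-np.sin(th)],[np.sin(th),np.cos(th)]]); o=np.array([548.04,37.23])
m,P=cloud(c); L=(P[:,:2]-o)@R; z=P[:,2]; ok=m[:,0]<300
for y0 in (-10,0,10):
    t=ok&(np.abs(L[:,1]-y0)<1.5)&(L[:,0]>98)&(L[:,0]<118); b=np.floor(L[t][:,0]); print(y0,[(int(k),round(float(np.min(z[t][b==k])),1)) for k in np.unique(b)])
k=ok&(z>50)&(np.abs(L[:,0]-108)<1)&(np.abs(L[:,1])<15); v,u=np.median(m[k],axis=0).astype(int); print(u,v)
i=c['color'][max(0,v-60):v+60,max(0,u-80):u+80,::-1]; cv2.imwrite('pics/w9c.png',cv2.resize(i,None,fx=5,fy=5,interpolation=cv2.INTER_NEAREST))
```

```text
-10 [(98, 52.9), (99, 53.6), (100, 53.9), (101, 53.2), (102, 53.5), (103, 53.7), (104, 53.4), (105, 53.8), (106, 52.8), (107, 53.4), (108, 52.7), (109, 53.6), (110, 54.1), (111, 52.8), (112, 53.8), (113, 53.8), (114, 52.9), (115, 53.6), (116, 53.1), (117, 53.5)]
0 [(98, 53.1), (99, 53.5), (100, 53.5), (101, 52.6), (102, 53.6), (103, 53.6), (104, 53.2), (105, 53.4), (106, 51.6), (107, 53.2), (108, 54.2), (109, 51.9), (110, 52.9), (111, 53.0), (112, 52.6), (113, 53.5), (114, 52.9), (115, 53.3), (116, 52.8), (117, 53.5)]
10 [(98, 53.9), (99, 53.9), (100, 53.8), (101, 52.6), (102, 53.0), (103, 54.0), (104, 53.7), (105, 52.9), (106, 53.0), (107, 53.6), (108, 53.3), (109, 53.8), (110, 53.6), (111, 53.2), (112, 54.1), (113, 54.0), (114, 53.3), (115, 52.8), (116, 53.1), (117, 52.8)]
274 169
```

View pics/w9c.png

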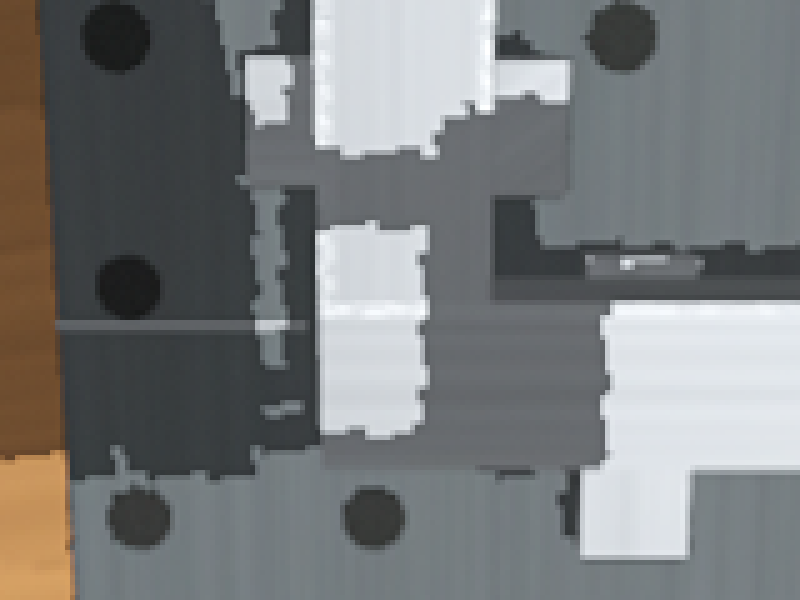

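The close-up shows the tube end flush on the rail (joint line at row ~305), with no dark gap. It also lies flush against the locator on its right side, and the height is continuous across the joint.

```bash
python3 -c "
from cell import *
print(hand_in())"
```

```text
the job is handed in; nothing more can be done
None
```

I handed the job in at about 30 s: the tube lies on both rests, flat against the locators and home on the rail with no visible gap, and the toggle clamp is locked. The rail did not measurably shift and no other item was touched.

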